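# Press cream jar lids fully home before packing

### The arm

A 6-joint arm with a two-finger parallel gripper is mounted at the origin on the work surface. World frame = base frame: x ahead of the robot, y to its left, z up, the work surface at z = 0. Lengths are in mm, angles in rad, forces in N, time in s.
With the tool pointing down it reaches from about 425 to 1125 mm from the base axis. Payload 14.9 kg.
Tool frame: the origin (TCP) lies midway between the tips of the shut fingers; the grasp point (between the pads) lies 19 mm behind it; z points along the fingers, y is the direction in which the jaws open and shut (so a half turn about z gives the same grasp; the last joint's range is limited). The gripper opens to 91 mm and grips with 3 to 60 N. Pads are 32 mm wide; open, the fingers measure 118 mm over their backs; the gripper's body (76 mm by 178 mm) begins 60 mm behind the grasp point.
Start: joints at [-1.188, 0.379, 1.734, -0, 1.028, -0.033], TCP at [282.743, -640.371, 213.932] pointing down, gripper open.
Joint ranges: [-2.77, 2.77], [-0.74, 2.19], [0, 2.66], [-1.06, 4.2], [0.31, 2.87], [-3.08, 3.08]. Speed limits (rad/s): [1.89, 1.89, 2.39, 3.14, 3.14, 3.14].

### API

Orientations are given as a unit quaternion [w, x, y, z].
In Python, from bench import bot gives the robot as it stands.
- The arm moves only by the tool play_rows, never from a script. Its argument "series" is text: rows parted by semicolons, each of 5 numbers parted by spaces: the opening, from -1 (shut) to 1 (fully open), then the shift along the tool's x, y, z in mm, then the turn about the tool's z in degrees. A call has 1 to 5 rows; each row is the pose to reach, as a shift and turn from the pose measured when the call began, along the tool's axes at that moment; what a row does not reach only later rows make up. A row lasts 1/12 s, in which the tool goes at most 41.7 mm and 7.16 degrees, less where a joint would pass 70% of its speed; a pose out of reach is approached as far as the arm can. A call with a gripper value outside its range is refused whole. The fingers move at their own pace and stop on an object; "squeeze" is the grip in N (left out, the last holds). Time passes only in rows, so rows that repeat a pose let the fingers close. It gives the time, the measured TCP pose, the force and the opening at its end, in the units of the state.
- bot.sense(): the state, without advancing time (a new reading comes with each control period).
- bot.camera(name): name is "scene" or "top"; returns the picture (384x512x3 uint8, red, green, blue); there is no depth.
- bot.camera_params(name): a dict with "mtx" (3x3 intrinsics, pixels), "xyz" and "rotation" of the camera in the world. Camera axes: x right, y down, z forward; pixel columns grow to the right and rows downward; lengths in mm; the calibration is good to about 2 mm. A picture is of the moment at which its call begins. camera_params takes no time and is no camera call.
- bot.job_done(): hands the job in, once; it reports no verdict.
The state is a dict: "clock": time; "joint_positions": joint angles; "qvel": joint speeds; "effort": joint torques, N m; "eef_pos": TCP position; "tcp_rot": TCP orientation; "contact_force": force on the tool from outside, world axes, zero at the start; "torque": the same for the moment, N m; "grip_width": opening from 0.0 (shut) to 1.0 (fully open).
Only numpy, scipy, OpenCV 4.12 (cv2) and the standard library are available. Lean on these libraries where they do the work, as an engineer would, in place of code of your own. Each camera call takes 0.05 s, during which the arm holds its last target. There are 200 camera calls.

### The job

On the packing mat, one wide cream tub and one tall narrow cream jar have lids that are standing up with a gap of bare neck under them. Press both of these lids straight down until they are fully home, keeping the tub and the jar standing where they are. Leave the other wide tub and the other tall jar, which are already closed, alone.

Things in the scene. Friction and masses are not known exactly. Their poses are not given: they have to be found in the camera images.
- tub_lid_top (a point): Centre of the top of the standing-up lid of the wide white tub (loose, upright, about 0.5 kg; body 106 mm diameter, 60 tall; flat lid 108 diameter, 24 thick). z up. It starts 99 to 102 mm above the work surface, a dark grey neck showing below the lid; fully home it is at 84. The lid slides straight down against an even 8 N friction, stops hard at home and stays where left.
- tall_lid_top (a point): Centre of the top of the standing-up lid of the tall narrow white jar (loose, upright, about 0.33 kg; body 64 mm diameter, 93 tall; flat lid 66 diameter, 27 thick). z up. It starts 135 to 138 mm above the work surface, a dark grey neck showing below the lid; fully home it is at 120. The lid slides straight down against an even 8 N friction, stops hard at home and stays where left.
- closed_tub: The other wide white tub, the same shape but already closed: lid down on the body, no neck showing, 84 mm tall in all, 108 mm largest diameter. Origin at the centre of its underside, z up. Not to be touched.
- closed_tall: The other tall narrow white jar, the same shape but already closed: no neck showing, 120 mm tall in all, 66 mm largest diameter. Origin at the centre of its underside, z up. Not to be touched.
There are look-alikes about, which are no part of the job. Leave any blue look-alike of the part that bears tub_lid_top alone.

How it is judged:
By the outcome, as a careful person would: the job done as asked, in the order asked, and still so for the second after the job is handed in, with the robot touching nothing.
It also fails if it takes over 40 s, if anything falls off the work surface, if the arm or the gripper's body presses on something with over 40 N, if the wrist force passes 120 N, or if a joint passes its speed limit or range.

## Working session

There is one attempt and no reset: what is moved stays moved. The work goes in short steps, Python scripts to look and compute and a tool call to move; the robot and the scene stay as the last step left them, time stands still between calls to the robot, and variables do not carry over. Pictures are saved under pics/ and viewed, about 8 in all and at most 12, crops included, and the job is handed in when it is done.

Besides the shell and the picture viewer there is one more tool, called after "Request:" as name(argument=value, ...) on one line, values as JSON. play_rows: Moves the arm, as the interface text tells. Its arguments: {"type":"object","properties":{"series":{"type":"string"},"squeeze":{"type":"number"}},"required":["series"]}

```bash
mkdir -p pics
python3 - <<'E'
from bench import bot
import cv2
for n in("scene","top"):
    im=bot.camera(n); cv2.imwrite(f"pics/{n}0.png",im[:,:,::-1]); p=bot.camera_params(n); print(n,p)
print(bot.sense())
E
```

```text
scene {'mtx': array([[438.20070279,   0.        , 253.26086442],
       [  0.        , 438.20070279, 189.48903056],
       [  0.        ,   0.        ,   1.        ]]), 'xyz': array([1231.62210948, -346.41112021,  682.20500512]), 'rotation': array([-0.39195172,  0.73415686,  0.49085717, -0.25777275])}
top {'mtx': array([[461.03939406,   0.        , 258.12616079],
       [  0.        , 461.03939406, 193.10410331],
       [  0.        ,   0.        ,   1.        ]]), 'xyz': array([ 269.75781467,  -34.55158845, 1524.75674754]), 'rotation': array([ 0.03321795, -0.70505758,  0.70738915, -0.03729577])}
{'clock': 0.1, 'joint_positions': array([-1.18827115e+00,  3.79369421e-01,  1.73468044e+00,  1.43017212e-05,
        1.02851567e+00, -3.32920089e-02]), 'qvel': array([ 0.00028973, -0.00081203, -0.0029475 , -0.00022325,  0.00034612,
       -0.00103552]), 'effort': array([ 6.96069146e-04, -7.65033746e+01, -4.35289013e+01,  6.51949178e-02,
        3.98341706e-02,  9.47776385e-06]), 'eef_pos': array([ 282.63370042, -640.03723482,  213.3653256 ]), 'tcp_rot': array([-4.80101780e-04,  9.78465397e-01,  2.06410346e-01, -7.84786016e-05]), 'contact_force': array([0.41793039, 0.15130345, 0.04999405]), 'torque': array([-0.00484326, -0.00441643,  0.02258684]), 'grip_width': 1.0008358573286564}
```

View pics/scene0.png

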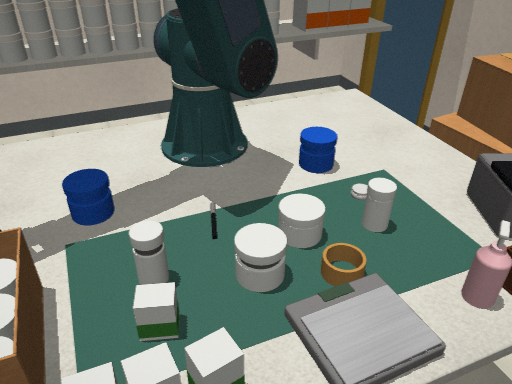

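View pics/top0.png

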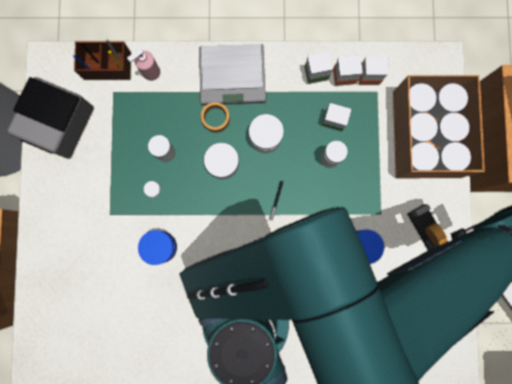

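```bash
cat > h.py <<'E'
import numpy as np,cv2
from scipy.spatial.transform import Rotation as R
def cam(p):
    q=p['rotation']; return R.from_quat([q[1],q[2],q[3],q[0]]).as_matrix()
def ray(p,uv,z):
    d=cam(p)@np.linalg.inv(p['mtx'])@[uv[0],uv[1],1]; return p['xyz']+d*(z-p['xyz'][2])/d[2]
def proj(p,X):
    c=p['mtx']@cam(p).T@(np.array(X)-p['xyz']); return c[:2]/c[2]
E
python3 - <<'E'
from h import *
from bench import bot
T=bot.camera_params("top");S=bot.camera_params("scene")
im=cv2.imread("pics/top0.png");hsv=cv2.cvtColor(im,cv2.COLOR_BGR2HSV)
m=((hsv[...,1]<50)&(hsv[...,2]>195)).astype(np.uint8)
for n,(u,v),zs in [("tubA",(266,132),(100,84)),("tubB",(221,160),(100,84)),("jarA",(336,152),(136,120)),("jarB",(159,146),(136,120))]:
    k,l,st,ce=cv2.connectedComponentsWithStats(m)
    c=cv2.findContours((l==l[v,u]).astype(np.uint8),0,2)[0][0]; (cc,r)=cv2.minEnclosingCircle(c)
    print(n,ce[l[v,u]],st[l[v,u]],cc,r)
    for z in zs:
        X=ray(T,cc,z); print(z,X.round(1),"diam",(2*r*(T['xyz'][2]-z)/461).round(1),"scene",proj(S,X).round(1))
im=cv2.imread("pics/scene0.png")
cv2.imwrite("pics/crop1.png",cv2.resize(im[170:350,120:410],None,fx=2.7,fy=2.7,interpolation=cv2.INTER_CUBIC))
E
```

```text
tubA [265.87542469 130.69535674] [250 114  33  34 883] (265.9014892578125, 130.68472290039062) 16.766395568847656
100 [609.8 -68.2 100. ] diam 103.6 scene [259.9 239.3]
84 [613.6 -68.6  84. ] diam 104.8 scene [260.4 246.5]
tubB [220.78652968 159.19292237] [205 143  33  33 876] (220.79380798339844, 159.3402099609375) 16.777408599853516
100 [518.8  73.3 100. ] diam 103.7 scene [300.8 200. ]
84 [521.6  74.5  84. ] diam 104.9 scene [301.4 206.2]
jarA [336.29080119 150.84866469] [326 141  21  21 337] (336.2261047363281, 150.97134399414062) 10.480340957641602
136 [ 537.5 -282.1  136. ] diam 63.1 scene [145.  229.9]
120 [ 540.6 -285.   120. ] diam 63.9 scene [145.  237.5]
jarB [158.33836858 145.37160121] [148 135  21  21 331] (158.2073211669922, 145.30487060546875) 10.33541488647461
136 [556.4 261.9 136. ] diam 62.3 scene [381.6 178.3]
120 [559.7 265.4 120. ] diam 63.0 scene [382.5 184.5]
```

View pics/crop1.png

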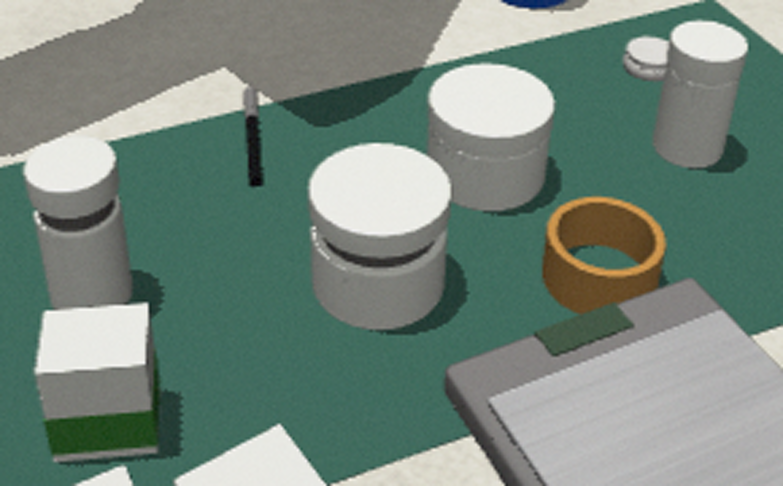

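Standing-up lids: tub at scene (260,258) / top (266,131) and jar at scene (148,250) / top (336,151) both show a dark neck. The tub at (302,220) and the jar at (379,205) show none, so they are the closed ones. The blue tubs are look-alikes. Predicted scene pixels agree with the picture to about 1 px. Tub first, with the fingers shut.

Request:
play_rows(series="-1 32 -24 0 0; -1 64 -48 0 0; -1 97 -71 0 0; -1 129 -95 0 0; -1 161 -119 0 0", squeeze=20)

```text
clock: 0.52
eef_pos: [382.2, -464.3, 213.2]
tcp_rot: [-0.001, 0.979, 0.206, -0.0]
contact_force: [0.3, -0.3, 0.6]
grip_width: 0.665
```

Request:
play_rows(series="-1 32 -24 0 0; -1 64 -48 0 0; -1 97 -71 0 0; -1 129 -95 0 0; -1 161 -119 0 0")

```text
clock: 0.93
eef_pos: [481.9, -288.5, 213.3]
tcp_rot: [-0.001, 0.979, 0.206, -0.0]
contact_force: [1.2, -0.2, 0.5]
grip_width: 0.303
```

Request:
play_rows(series="-1 32 -24 0 0; -1 64 -48 0 0; -1 97 -71 0 0; -1 129 -95 0 0; -1 161 -119 0 0")

```text
clock: 1.35
eef_pos: [581.8, -112.7, 213.4]
tcp_rot: [-0.001, 0.979, 0.206, -0.0]
contact_force: [1.0, -0.7, 0.7]
grip_width: 0.008
```

```bash
cat > d.py <<'E'
import sys
from h import *
from bench import bot
s=bot.sense();q=s['tcp_rot'];r=R.from_quat([q[1],q[2],q[3],q[0]])
t=np.array([float(a) for a in sys.argv[1:4]])
print(s['clock'],s['eef_pos'].round(1),s['contact_force'].round(1),s['grip_width'],"delta tool",r.inv().apply(t-s['eef_pos']).round(1),"z",r.as_matrix()[:,2].round(3))
E
python3 d.py 610 -68 125
```

```text
1.35 [ 581.8 -112.7  213.4] [ 1.  -0.7  0.7] 0.0077550890607658365 delta tool [ 43.9 -29.4  88.4] z [-0.001  0.001 -1.   ]
```

Request:
play_rows(series="-1 22 -15 0 0; -1 44 -29 20 0; -1 44 -29 55 0; -1 44 -29 85 0; -1 44 -29 88 0")

```text
clock: 1.77
eef_pos: [607.2, -67.3, 120.3]
tcp_rot: [-0.002, 0.978, 0.207, -0.004]
contact_force: [-0.3, -0.2, -1.6]
grip_width: 0.002
```

```bash
python3 d.py 610 -68 84
python3 - <<'E'
from h import *
from bench import bot
im=bot.camera("scene")[:,:,::-1]; cv2.imwrite("pics/s2.png",cv2.resize(im[150:330,110:330],None,fx=3,fy=3))
E
```

```text
1.7667 [607.2 -67.3 120.3] [-0.3 -0.2 -1.6] 0.0023015563279801757 delta tool [ 2.5  2.  36.2] z [-0.008  0.002 -1.   ]
```

View pics/s2.png

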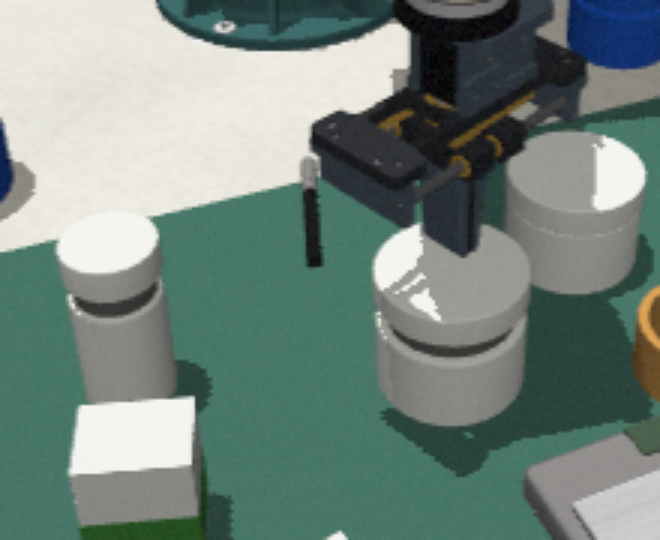

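The shut fingers sit over the middle of the tub lid (crop tip at about (462,255), lid centre (452,280)) with clearance. The closed tub is behind and clear. Pressing slowly.

Request:
play_rows(series="-1 1 1 6 0; -1 2 2 12 0; -1 2 2 18 0; -1 2 2 23 0; -1 2 2 26 0")

```text
clock: 2.23
eef_pos: [611.3, -69.1, 96.9]
tcp_rot: [-0.001, 0.979, 0.206, -0.002]
contact_force: [-0.8, -1.4, 7.9]
grip_width: 0.004
```

```bash
python3 d.py 610 -68 84
```

```text
2.2333 [611.3 -69.1  96.9] [-0.8 -1.4  7.9] 0.0042860248911855 delta tool [-0.7 -1.5 12.9] z [-0.005  0.002 -1.   ]
```

Request:
play_rows(series="-1 0 0 3 0; -1 0 0 6 0; -1 0 0 8 0; -1 0 0 10 0; -1 0 0 11 0")

```text
clock: 2.65
eef_pos: [611.4, -69.2, 86.5]
tcp_rot: [-0.001, 0.979, 0.206, -0.002]
contact_force: [-3.9, 1.7, 8.3]
grip_width: 0.006
```

Request:
play_rows(series="-1 0 0 1 0; -1 0 0 2 0; -1 0 0 2 0")

```text
clock: 2.9
eef_pos: [611.3, -69.2, 85.0]
tcp_rot: [-0.001, 0.979, 0.206, -0.002]
contact_force: [-1.9, 0.5, 4.0]
grip_width: 0.002
```

Request:
play_rows(series="-1 0 0 1 0; -1 0 0 2 0; -1 0 0 2 0")

```text
clock: 3.15
eef_pos: [611.5, -69.2, 84.1]
tcp_rot: [-0.002, 0.979, 0.206, -0.002]
contact_force: [-6.9, 2.7, 15.4]
grip_width: 0.006
```

Request:
play_rows(series="-1 0 0 1 0; -1 0 0 1.5 0; -1 0 0 1.5 0")

```text
clock: 3.4
eef_pos: [611.6, -69.2, 84.1]
tcp_rot: [-0.002, 0.979, 0.206, -0.002]
contact_force: [-9.9, 2.0, 21.3]
grip_width: 0.004
```

Hard stop at 84.1 mm with 21 N (more than 8 N friction), so the tub lid is home. Lifting, then to the jar.

Request:
play_rows(series="-1 0 0 -15 0; -1 0 0 -50 0; -1 0 0 -90 0; -1 -20 21 -105 0; -1 -45 48 -110 0")

```text
clock: 3.82
eef_pos: [592.4, -131.4, 198.4]
tcp_rot: [-0.0, 0.978, 0.207, 0.001]
contact_force: [0.7, -0.7, 0.0]
grip_width: 0.007
```

Request:
play_rows(series="-1 -27 29 0 0; -1 -54 58 0 0; -1 -80 87 0 0; -1 -105 113 0 0; -1 -108 116 0 0")

```text
clock: 4.23
eef_pos: [539.2, -285.6, 198.7]
tcp_rot: [0.0, 0.979, 0.206, 0.001]
contact_force: [-0.1, -0.2, 0.9]
grip_width: 0.006
```

```bash
python3 d.py 537.5 -282 150
python3 - <<'E'
from h import *
from bench import bot
im=bot.camera("scene")[:,:,::-1]; cv2.imwrite("pics/s3.png",cv2.resize(im[120:320,100:350],None,fx=3,fy=3))
E
```

```text
4.2333 [ 539.2 -285.6  198.7] [-0.1 -0.2  0.9] 0.006365778428815704 delta tool [-0.2 -4.  48.7] z [ 0.002 -0.    -1.   ]
```

View pics/s3.png

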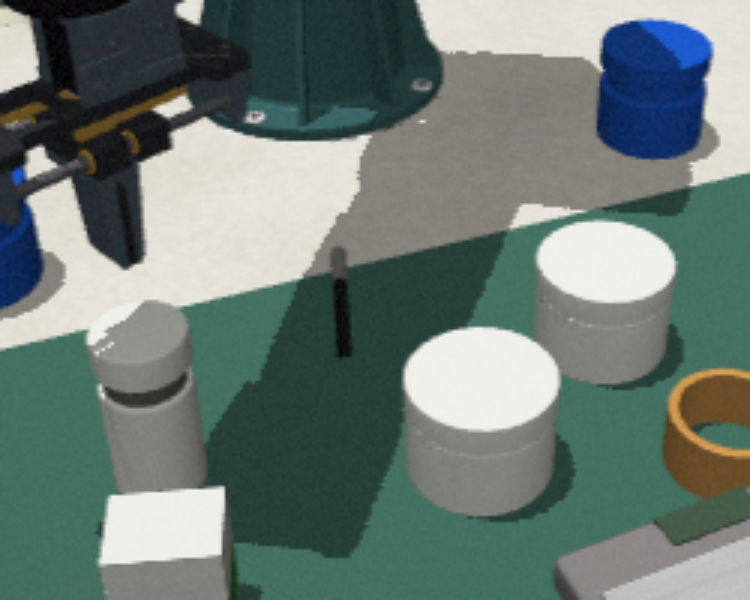

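The tub lid at crop (480,420) is closed with no neck showing. The jar at (150,400) is unmoved with its gap still showing, and the fingers at (125,260) are above it. Going down.

Request:
play_rows(series="-1 0 -4 20 0; -1 0 -4 35 0; -1 0 -4 42 0; -1 0 -4 46 0; -1 0 -4 48 0")

```text
clock: 4.7
eef_pos: [538.4, -280.0, 150.4]
tcp_rot: [-0.0, 0.979, 0.206, 0.001]
contact_force: [0.8, -0.7, -0.3]
grip_width: 0.004
```

```bash
python3 d.py 537.5 -282 120
```

```text
4.7 [ 538.4 -280.   150.4] [ 0.8 -0.7 -0.3] 0.00363977995110894 delta tool [-1.7  1.5 30.4] z [ 0.001  0.001 -1.   ]
```

Request:
play_rows(series="-1 -1 1 5 0; -1 -1.5 1.5 9 0; -1 -1.5 1.5 12 0; -1 -1.5 1.5 15 0; -1 -1.5 1.5 18 0")

```text
clock: 5.12
eef_pos: [538.0, -282.2, 132.8]
tcp_rot: [0.0, 0.979, 0.206, 0.001]
contact_force: [-2.5, 0.2, 8.7]
grip_width: 0.003
```

Request:
play_rows(series="-1 0 0 3 0; -1 0 0 5 0; -1 0 0 7 0; -1 0 0 8 0; -1 0 0 9 0")

```text
clock: 5.53
eef_pos: [538.3, -282.4, 124.3]
tcp_rot: [0.0, 0.979, 0.206, 0.001]
contact_force: [-1.9, 1.1, 7.9]
grip_width: 0.0
```

Request:
play_rows(series="-1 0 0 1 0; -1 0 0 2 0; -1 0 0 3 0; -1 0 0 3 0")

```text
clock: 5.87
eef_pos: [538.5, -282.5, 121.7]
tcp_rot: [0.0, 0.979, 0.206, 0.001]
contact_force: [-2.4, 1.6, 5.4]
grip_width: 0.005
```

Request:
play_rows(series="-1 0 0 1 0; -1 0 0 2 0; -1 0 0 2 0")

```text
clock: 6.12
eef_pos: [538.8, -282.8, 120.4]
tcp_rot: [0.001, 0.979, 0.206, 0.002]
contact_force: [-1.9, 1.0, 8.7]
grip_width: 0.005
```

Request:
play_rows(series="-1 0 0 1 0; -1 0 0 1.5 0; -1 0 0 1.5 0")

```text
clock: 6.37
eef_pos: [539.7, -283.4, 120.5]
tcp_rot: [0.001, 0.979, 0.206, 0.002]
contact_force: [-4.7, 2.0, 18.6]
grip_width: 0.002
```

Request:
play_rows(series="-1 0 0 1.5 0; -1 0 0 2 0; -1 0 0 2 0")

```text
clock: 6.62
eef_pos: [540.8, -284.1, 120.7]
tcp_rot: [0.002, 0.979, 0.206, 0.003]
contact_force: [-6.8, 2.4, 26.8]
grip_width: 0.006
```

Request:
play_rows(series="-1 0 0 -10 0; -1 0 0 -35 0; -1 0 0 -65 0; -1 -20 20 -85 0; -1 -50 45 -90 0")

```text
clock: 7.03
eef_pos: [514.7, -345.4, 214.9]
tcp_rot: [0.004, 0.978, 0.207, 0.005]
contact_force: [0.1, -0.8, 0.5]
grip_width: 0.004
```

Request:
play_rows(series="-1 -30 24 0 0; -1 -60 48 0 0; -1 -80 66 0 0; -1 -85 70 0 0; -1 -85 70 0 0")

```text
clock: 7.45
eef_pos: [464.6, -445.3, 215.1]
tcp_rot: [0.004, 0.979, 0.206, 0.005]
contact_force: [0.1, 0.8, 0.2]
grip_width: 0.006
```

Run:
```python
from h import *
from bench import bot
im=bot.camera("scene")[:,:,::-1]; cv2.imwrite("pics/s4.png",cv2.resize(im[150:350,110:410],None,fx=2.6,fy=2.6))
a=bot.camera("top")[:,:,::-1].copy(); hsv=cv2.cvtColor(a,cv2.COLOR_BGR2HSV);m=((hsv[...,1]<50)&(hsv[...,2]>195)).astype(np.uint8)
k,l,st,ce=cv2.connectedComponentsWithStats(m)
T=bot.camera_params("top")
for i in range(1,k):
    if 250<st[i,4]<1000: print(ce[i].round(1),st[i,4])
print(proj(T,[609.8,-68.2,84]),proj(T,[537.5,-282.1,120]))
```

```text
[421.9  97.1] 589
[452.8  97.2] 599
[338.  113.7] 377
[420.8 121. ] 306
[454.2 126.5] 619
[265.8 131.9] 883
[158.3 145.2] 347
[220.7 159.2] 903
[335.2 151.7] 333
[306.7 239.7] 805
[265.78126586 131.86532211] [335.31452075 151.9656852 ]
```

View pics/s4.png

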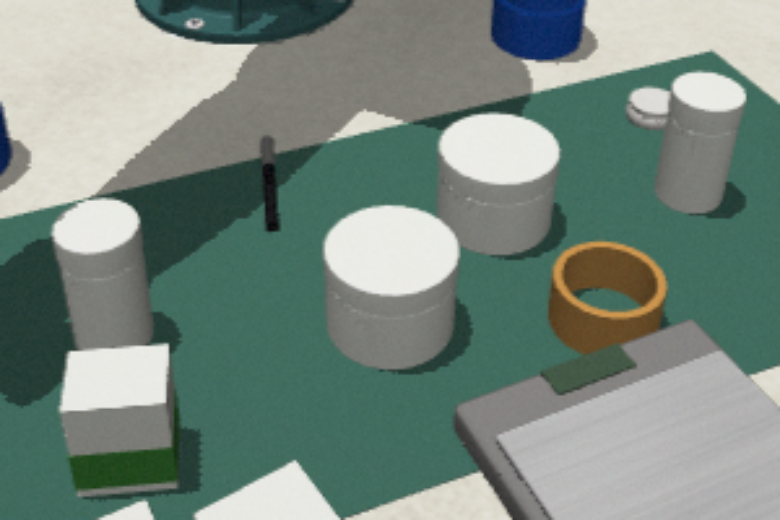

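Both lids are down with no neck showing: tub at crop (391,285), jar at (101,275). The top-view centres are within 0.3 px of where the lids should be at home height, so neither container moved. Handing in.

```bash
python3 -c "
from bench import bot
bot.job_done()"
```

```text
the job is handed in; nothing more can be done
```

I pressed the tub lid and then the jar lid straight down with the shut fingers until each hit its hard stop, then backed the arm clear and handed the job in at about 7.6 s.

- **Tub lid:** it stopped with the TCP at 84.1 mm, under about 21 N.
- **Jar lid:** it stopped with the TCP reading 120.4 to 120.7 mm, under about 27 N. That is up to 0.7 mm above the nominal 120. The TCP had slipped about 2 mm sideways and tilted slightly in the last push, which may explain the difference. The camera shows no gap.
- **Final pictures:** no neck shows on either container. Both are upright, and their top-view centres are within 0.3 px of the expected home positions. The closed tub and closed jar did not shift. I never moved toward the blue look-alikes.

No check failed. The hand-in reports no verdict.

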